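# Snap the kiln probe into its spring-clip cradle

## Task

Pick up the kiln probe (the cream ceramic rod with the flat yellow plug), lay it in the green bench cradle with its rounded tip toward the aluminium guard and the ceramic part centred over the two clips, and press it down until both pairs of spring fingers have snapped around it and it lies home on both seats. The ceramic is brittle: press only as hard as the clips need and stop as soon as each end is home. Leave it released in the clips, and leave the other things on the bench where they are.

Things in the scene. Friction and masses are not known exactly. Their poses are not given: they have to be found in the camera images.
- kiln_probe: straight cream ceramic rod, 16 mm diameter, lying flat; steel ferrule and flat yellow plug at one end. About 85 g. x runs along the rod to the free rounded tip, z up; origin on the rod's underside (8 mm under its axis). Ceramic from x = -75 to +75 mm, ferrule to -96, plug (27 wide, 16 thick) to -129, brass pins to -143. Balance point about x = -20 mm
- sheath_front (a point): point on the rod's axis at probe x = +45 mm; belongs in the clip nearer the guard. The ceramic is brittle: it cracks if a seat pad bears on it with more than 25 N (of which the closed fingers' own pull is about 3 N) or if it is forced on the cradle with over 70 N in all
- sheath_rear (a point): point on the rod's axis at probe x = -45 mm; belongs in the clip away from the guard
- cradle: fixed green base plate 210 x 70 mm, 12 mm thick, with two upward-opening spring clips in line on threaded pillars. Origin: middle of the plate at bench height; x along the cradle toward an upright aluminium guard (near face x = 97 mm, 44 wide, top 90 mm high), z up. The rod belongs along +x over y = 0, origin over origin. Clips at x = +45 and -45 mm, each 12 mm long in x, nothing between them
- bay_front (a point): point of the cradle plate's frame at x = +45, y = 0, z = 53 mm: the rod's axis when home in this clip, if the clip is screwed fully down. Each clip is set by hand 0 to 15 mm higher on its pillar, the two independently; this point does not show it and no reading does, so feel for it
- bay_rear (a point): same at x = -45 mm. Each clip: two sprung steel fingers, lips 28 mm apart 21 mm above the seat pad, throat 10 mm wide 14 mm above it. Laid in the mouth the rod's underside rests 13 mm above the seat; pressed with some 4 to 9 N at the clip it passes the throat after about 6 mm and drops onto the seat, where force climbs steeply within a millimetre
- glaze_jar_blue: loose closed jar of blue glaze, 50 mm wide, 68 mm tall; bystander, origin under its middle
- glaze_jar_ochre: loose closed jar of ochre glaze, 50 mm wide, 68 mm tall; bystander, origin under its middle
- kidney_rib: loose flat orange-red kidney rib, 56 x 80 x 8 mm; bystander, origin under its middle
- stamp: loose teal stamp with a curly stem, 32 mm wide, 94 mm tall; bystander, origin under its foot

How it is judged:
By the outcome, as a careful person would: the job done as asked, in the order asked, and still so for the second after the job is handed in, with the robot touching nothing.
It also fails if it takes over 58 s, if anything falls off the work surface, if the arm or the gripper's body presses on something with over 40 N, if the wrist force passes 120 N, or if a joint passes its speed limit or range.

## Robot

A 7-joint arm with a two-finger parallel gripper is mounted at the origin on the work surface; the furniture and walls round the work are solid. World frame = base frame: x ahead of the robot, y to its left, z up, the work surface at z = 0. Lengths are in m, angles in rad, forces in N, time in s.
With the tool pointing down it reaches from about 0.35 to 0.9 m from the base axis. Payload 8.1 kg.
Tool frame: the origin (TCP) lies at the very end of the fingers, on their centre line; the grasp point (between the pads) lies 19 mm behind it; z points along the fingers, y is the line along which they close (so a half turn about z gives the same grasp; the last joint's range is limited). The gripper opens to 92 mm and grips with 3 to 60 N. Pads are 19 mm wide; open, the fingers measure 130 mm over their backs; the gripper's body (75 mm by 190 mm) begins 47 mm behind the grasp point.
Start: joints at [1.152, 0.434, 0.025, 1.573, -0.012, 1.134, -0.075], TCP at [0.194, -0.594, 0.196] pointing down, gripper open.
Joint ranges: [-2.62, 2.62], [-0.44, 2.09], [-1.27, 1.32], [0.08, 2.57], [-1.32, 4.46], [0.12, 2], [-2.74, 2.74]. Speed limits (rad/s): [2.22, 2.22, 3.01, 3.01, 3.14, 3.14, 3.14].

## Interface

Orientations are given as a unit quaternion [x, y, z, w].
In Python, from plant import manip, cams gives the robot as it stands.
- The arm moves only by the tool jog_arm, never from a script. Its argument "moves" is one flat list of numbers, 4 for each row, row after row: the shift along the tool's x, y, z in m, then the turn about the tool's z in rad. In form: [tx, ty, tz, twist, tx, ty, tz, twist, ...]. A call has 1 to 10 rows; each row is the pose to reach, as a shift and turn from the pose commanded when the call began, along the tool's axes at that moment; what a row does not reach only later rows make up. A row lasts 1/10 s, in which the tool goes at most 50 mm and 8.59 degrees, less where a joint would pass 70% of its speed; a pose out of reach is approached as far as the arm can. A call with a gripper value outside its range is refused whole. "grip" is the finger opening in m, from 0 to 0.0918, set as the call begins (left out, the last holds). The fingers move at their own pace and stop on an object; "grip_force" is the grip in N (left out, the last holds). Time passes only in rows, so rows that repeat a pose let the fingers close. It gives the time, the measured TCP pose, the force, the opening and the grip force at its end, in the units of the state.
- manip.get_obs(): the state, without advancing time (a new reading comes with each control period).
- cams.camera(name): name is "scene" or "side" or "wrist"; returns a dict with "image" (384x512x3 uint8, blue, green, red), "depth" (384x512 float32, m along the optical axis (not along the pixel's ray), 0 where there is no reading), "K" (3x3 intrinsics, pixels), "R" (3x3) and "t" (3): a world point X has camera coordinates R X + t; the wrist camera has in their place "T_tool_cam" (4x4, takes a point from camera to tool coordinates, whose origin is the TCP and whose axes are the flange's). Camera axes: x right, y down, z forward; pixel columns grow to the right and rows downward; lengths in m; the calibration is good to about 2 mm. The wrist camera is an equidistant fisheye: a pixel r from the principal point sees the ray r / f radians off the axis. A picture is of the moment at which its call begins: read the wrist's pose just before it.
- manip.hand_in(): hands the job in; it is judged then, once.
The state is a dict: "t": time; "joint_positions": joint angles; "joint_vel": joint speeds; "tau": joint torques, N m; "ee_pos": TCP position; "tool_rot": TCP orientation; "contact_force": force on the tool from outside, world axes, zero at the start; "wrist_torque": the same for the moment, N m; "grip_width": finger opening in m; "grip_force": force on a finger pad.
Only numpy, scipy, OpenCV 4.12 (cv2) and the standard library are available. Lean on these libraries where they do the work, as an engineer would, in place of code of your own. Each camera call takes 0.05 s, during which the arm holds its last target. There are 200 camera calls.

## Working session

There is one attempt and no reset: what is moved stays moved. The work goes in short steps, Python scripts to look and compute and a tool call to move; the robot and the scene stay as the last step left them, time stands still between calls to the robot, and variables do not carry over. Pictures are saved under pics/ and viewed, at most 10 in all, crops included, and the job is handed in when it is done.

Besides the shell and the picture viewer there is one more tool, called after "Request:" in YAML: its name, and indented under it one key for each argument. jog_arm: Moves the arm, as the interface text tells. Its arguments: {"type":"object","properties":{"moves":{"type":"array"},"grip":{"type":"number"},"grip_force":{"type":"number"}},"required":["moves"]}

```bash
mkdir -p pics; ls
python3 - <<'E'
from plant import manip,cams
import cv2,numpy as np
o=manip.get_obs();print({k:np.round(v,3).tolist() for k,v in o.items()})
ims=[]
for n in ["scene","side"]:
    c=cams.camera(n);np.savez("pics/"+n+".npz",**c);ims.append(c["image"]);print(n,c["K"],c["R"],c["t"],(c["depth"]>0).mean())
c=cams.camera("wrist");print(c["K"],c["T_tool_cam"])
cv2.imwrite("pics/a.png",cv2.resize(ims[0],(800,600)));cv2.imwrite("pics/b.png",cv2.resize(ims[1],(800,600)))
E
```

```text
pics
{'t': 0.0, 'joint_positions': [1.152, 0.435, 0.025, 1.574, -0.012, 1.134, -0.075], 'joint_vel': [0.001, -0.0, -0.002, -0.002, -0.0, -0.002, -0.002], 'tau': [0.001, -66.783, 0.986, -31.446, -0.06, 0.043, 0.0], 'ee_pos': [0.194, -0.594, 0.195], 'tool_rot': [0.988, 0.157, -0.0, -0.001], 'contact_force': [0.369, -0.426, 0.412], 'wrist_torque': [-0.039, 0.02, -0.034], 'grip_force': 0.0, 'grip_width': 0.092}
scene [[372.68593848   0.         251.26063837]
 [  0.         372.68593848 190.7473432 ]
 [  0.           0.           1.        ]] [[ 0.88252141 -0.46995075  0.01738548]
 [-0.34840181 -0.67820115 -0.64703893]
 [ 0.31586729  0.56496857 -0.76225873]] [-0.49380435  0.22810863  0.9686546 ] 0.99578857421875
side [[390.1561306    0.         256.78034565]
 [  0.         390.1561306  186.59605005]
 [  0.           0.           1.        ]] [[ 0.95666229 -0.29063904 -0.01806147]
 [-0.20816295 -0.63917706 -0.74035186]
 [ 0.20363067  0.71202643 -0.67197687]] [-0.55194491  0.14563657  1.33709294] 0.9958750406901041
[[297.31863964   0.         252.06674614]
 [  0.         297.31863964 193.34340449]
 [  0.           0.           1.        ]] [[ 5.38132108e-04 -9.59173519e-01 -2.82817734e-01  7.69054620e-02]
 [ 9.99999566e-01  3.01017837e-04  8.81852539e-04  1.69600480e-04]
 [-7.60716421e-04 -2.82818085e-01  9.59173265e-01 -1.88473122e-01]
 [ 0.00000000e+00  0.00000000e+00  0.00000000e+00  1.00000000e+00]]
```

View pics/a.png

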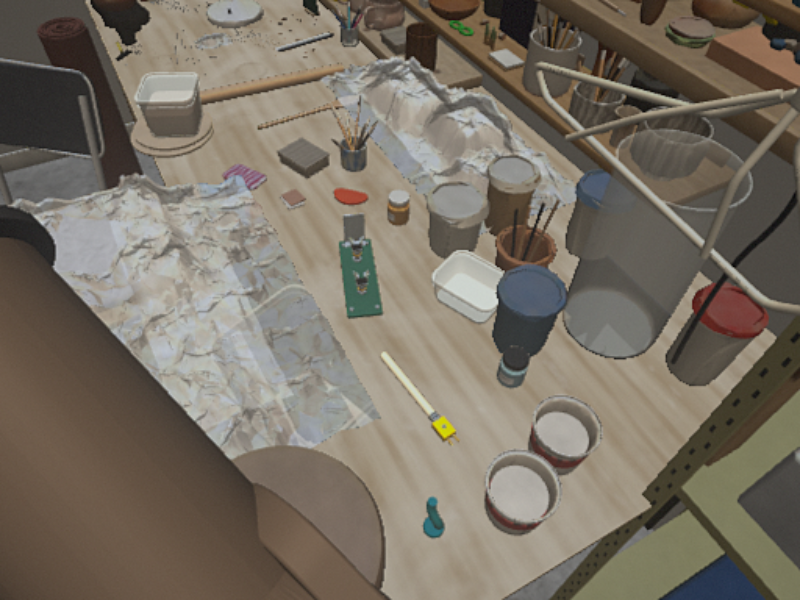

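View pics/b.png

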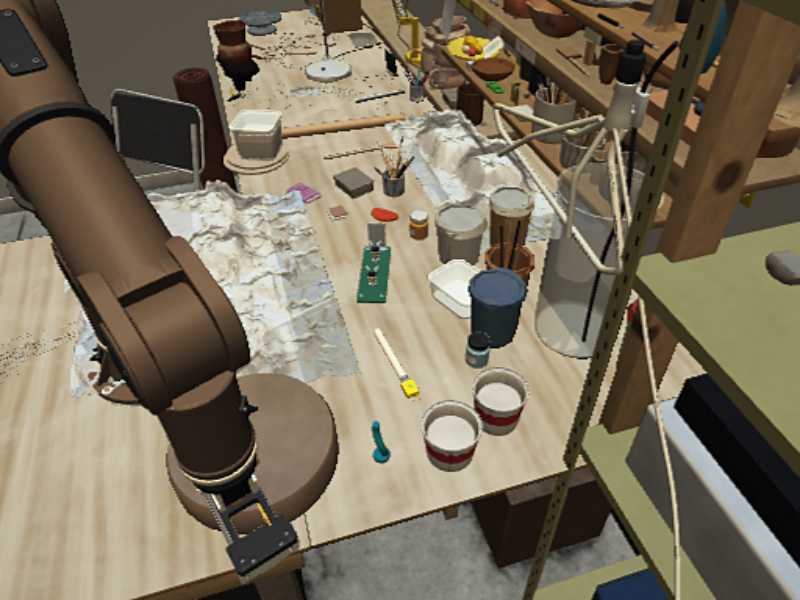

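The probe runs from its tip at a.png (385,355) to its plug at (445,428). The cradle is at (360,275) with the guard at (353,228). The stamp is at (432,520), the blue jar at (513,365), the ochre jar at (398,207) and the rib at (350,196). Next I convert these to positions.

```bash
cat > h.py <<'E'
import numpy as np,cv2
def cloud(c):
    v,u=np.mgrid[:384,:512];K=c["K"];d=c["depth"]
    P=np.stack([(u-K[0,2])/K[0,0]*d,(v-K[1,2])/K[1,1]*d,d],-1)
    return (P-c["t"])@c["R"]
def comp(m,lo=20):
    n,l,s,ce=cv2.connectedComponentsWithStats(m.astype(np.uint8));return [(l==i) for i in range(1,n) if s[i,4]>=lo]
E
python3 - <<'E'
from h import *
for n in ["scene","side"]:
    c=dict(np.load(f"pics/{n}.npz"));W=cloud(c);h=cv2.cvtColor(c["image"],cv2.COLOR_BGR2HSV)
    H,S,V=[h[...,i].astype(int) for i in range(3)]
    box=(W[...,0]>.2)&(W[...,0]<1.1)&(abs(W[...,1])<.6)&(W[...,2]<.2)
    for nm,m in dict(yellow=(H>24)&(H<34)&(S>180)&(V>120),green=(H>65)&(H<90)&(S>100)&(V<140),teal=(H>85)&(H<97)&(S>150),cream=(H>18)&(H<34)&(S<130)&(S>40)&(V>195)).items():
        for k in comp(m&box,25):
            p=W[k];print(n,nm,len(p),np.median(p,0).round(3),p.min(0).round(3),p.max(0).round(3))
            if nm in("green","cream"):
                q=p[(p[:,2]<.03)][:,:2].astype(np.float32);r=cv2.minAreaRect(q);print("   rect",np.round(r[0],4),np.round(r[1],4),r[2]) if len(q)>10 else 0
E
```

```text
scene yellow 97 [ 0.515 -0.262  0.017] [ 0.503 -0.278  0.013] [ 0.53  -0.243  0.022]
scene green 50 [ 0.415 -0.396  0.067] [ 0.407 -0.405  0.043] [ 0.423 -0.385  0.083]
scene teal 52 [ 0.413 -0.395  0.013] [ 0.405 -0.406  0.01 ] [ 0.425 -0.379  0.016]
scene cream 48 [ 0.5   -0.16   0.014] [ 0.49  -0.224  0.01 ] [ 0.509 -0.081  0.019]
   rect [ 0.4994 -0.1527] [0.004  0.1448] 6.818591594696045
side yellow 55 [ 0.515 -0.262  0.015] [ 0.503 -0.279  0.01 ] [ 0.527 -0.245  0.019]
side green 436 [0.536 0.088 0.011] [0.478 0.008 0.001] [0.604 0.207 0.042]
   rect [0.5405 0.1128] [0.2104 0.0662] 70.07986450195312
side green 73 [ 0.415 -0.397  0.06 ] [ 0.407 -0.406  0.018] [ 0.426 -0.387  0.093]
side teal 137 [ 0.415 -0.397  0.04 ] [ 0.403 -0.407  0.005] [ 0.432 -0.378  0.095]
side cream 50 [0.859 0.5   0.062] [0.843 0.464 0.031] [0.876 0.527 0.092]
side cream 38 [0.896 0.489 0.068] [0.871 0.455 0.053] [0.919 0.503 0.096]
side cream 58 [0.99 0.3  0.09] [0.951 0.285 0.07 ] [1.014 0.312 0.11 ]
side cream 95 [ 0.653  0.468 -0.001] [ 0.627  0.394 -0.006] [0.68  0.593 0.005]
   rect [0.6536 0.4934
[... 1475 characters left out ...]
-4.160e-01 -1.000e-03] [ 0.999 -0.436 -0.007] [ 1.056 -0.378  0.003]
   rect [ 1.0266 -0.4146] [0.0704 0.0368] 37.9910888671875
side cream 72 [ 0.34  -0.185 -0.   ] [ 0.319 -0.236 -0.005] [ 0.352 -0.168  0.006]
   rect [ 0.3467 -0.1994] [0.0292 0.0676] 27.330915451049805
side cream 49 [ 0.89  -0.385 -0.001] [ 0.869 -0.416 -0.006] [ 0.916 -0.358  0.002]
   rect [ 0.8883 -0.387 ] [0.069  0.0135] 45.89181900024414
side cream 939 [ 0.318 -0.467 -0.   ] [ 0.261 -0.521 -0.006] [ 0.363 -0.332  0.006]
   rect [ 0.3116 -0.4263] [0.1924 0.0971] 87.3479995727539
side cream 85 [ 0.247 -0.487 -0.001] [ 0.235 -0.519 -0.004] [ 0.257 -0.464  0.004]
   rect [ 0.2499 -0.4917] [0.0219 0.0539] 9.374041557312012
```

Request:
jog_arm:
  moves: [0.428,-0.317,0.02,-1.38,0.428,-0.317,0.02,-1.38,0.428,-0.317,0.02,-1.38,0.428,-0.317,0.02,-1.38,0.428,-0.317,0.02,-1.38,0.428,-0.317,0.02,-1.38,0.428,-0.317,0.02,-1.38,0.428,-0.317,0.02,-1.38,0.428,-0.317,0.02,-1.38,0.428,-0.317,0.02,-1.38]
  grip: 0.06

```text
t: 1.15
ee_pos: [0.4841, -0.1852, 0.1768]
tool_rot: [0.66, 0.752, -0.0, 0.0]
contact_force: [1.1, -1.1, 0.4]
grip_width: 0.0601
grip_force: 0.0
```

```bash
cat >> h.py <<'E'
from scipy.spatial.transform import Rotation as Ro
def snap(manip,cams,name):
    o=manip.get_obs();c=cams.camera("wrist")
    R=Ro.from_quat(o["tool_rot"]).as_matrix();T=c["T_tool_cam"];K=c["K"]
    v,u=np.mgrid[:384,:512];a=(u-K[0,2]);b=(v-K[1,2]);r=np.hypot(a,b);th=r/K[0,0];s=np.where(r>0,np.sin(th)/np.maximum(r,1e-9),0)
    D=np.stack([a*s,b*s,np.cos(th)],-1);d=c["depth"]
    Wd=D@(R@T[:3,:3]).T; C=R@T[:3,3]+np.array(o["ee_pos"])
    W=C+Wd*(d/np.maximum(D[...,2],1e-3))[...,None]
    cv2.imwrite("pics/"+name,cv2.resize(c["image"],(800,600)))
    np.savez("pics/w.npz",W=W,Wd=Wd,C=C,img=c["image"],d=d)
    return o,c["image"],W,Wd,C,d
def plane(Wd,C,z): return C+Wd*((z-C[2])/Wd[...,2])[...,None]
E
python3 - <<'E'
from h import *
from plant import manip,cams
o,im,W,Wd,C,d=snap(manip,cams,"c.png");print(np.round(o["joint_positions"],3),o["ee_pos"],(d>0).mean())
h=cv2.cvtColor(im,cv2.COLOR_BGR2HSV);H,S,V=[h[...,i].astype(int) for i in range(3)]
for z0,z1 in[(.010,.024)]:
    m=(W[...,2]>z0)&(W[...,2]<z1)&(d>0)&(W[...,0]>.44)&(W[...,0]<.56)&(W[...,1]>-.32)&(W[...,1]<0)
    for k in comp(m,60):
        q=W[k][:,:2].astype(np.float32);print(k.sum(),[np.round(x,4) for x in cv2.minAreaRect(q)],np.median(W[k],0).round(4))
E
```

```text
[ 0.619  0.322 -0.455  1.827  0.163  1.029  0.23 ] [ 0.48406165 -0.18518197  0.1768083 ] 0.9926554361979166
2118 [array([ 0.5103, -0.1751]), array([0.0257, 0.2018]), np.float64(5.2941)] [ 0.5076 -0.1773  0.0146]
```

View pics/c.png

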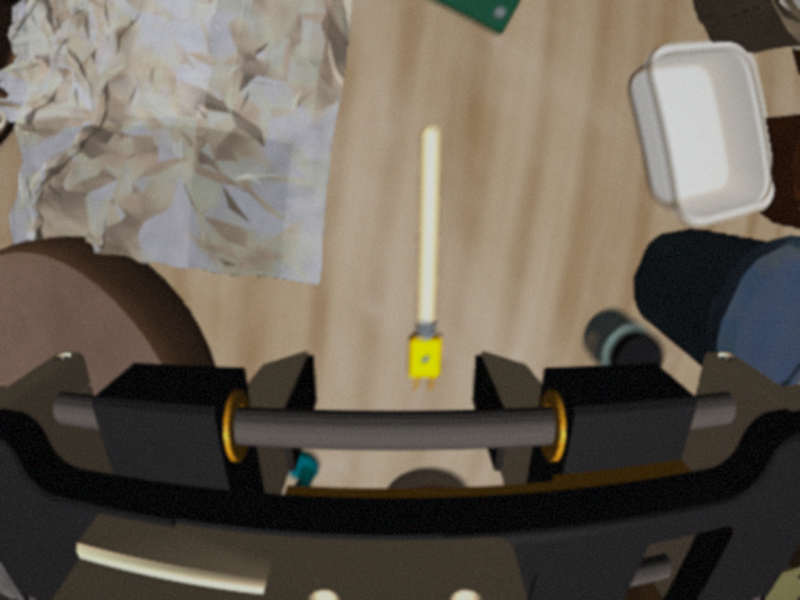

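The probe is seen vertically, from its tip at (430,127) to the ceramic/ferrule edge at (427,323) and the plug at (425,358). The arm was still settling in this frame, so I'll finish the approach and measure again.

Request:
jog_arm:
  moves: [-0.04,0,0,0,-0.04,0,0,0,-0.04,0,0,0,-0.04,0,0,0]

```text
t: 1.6
ee_pos: [0.488, -0.2262, 0.1767]
tool_rot: [0.662, 0.75, 0.0, -0.0]
contact_force: [-0.1, 0.7, -0.9]
grip_width: 0.0597
grip_force: 0.0
```

```bash
cat > probe.py <<'E'
from h import *
from plant import manip,cams
o,im,W,Wd,C,d=snap(manip,cams,"d.png");print(o["ee_pos"],o["joint_vel"].round(3) if hasattr(o["joint_vel"],"round") else o["joint_vel"])
print("tool yaw",np.degrees(Ro.from_quat(o["tool_rot"]).as_matrix()[:2,0]@[0,0]),Ro.from_quat(o["tool_rot"]).as_matrix().round(4).tolist())
h=cv2.cvtColor(im,cv2.COLOR_BGR2HSV);H,S,V=[h[...,i].astype(int) for i in range(3)]
P=plane(Wd,C,.008)
ok=(P[...,0]>.44)&(P[...,0]<.56)&(P[...,1]>-.32)&(P[...,1]<0)
tall=(W[...,2]>.005)&(W[...,2]<.03)&ok
y=max(comp(ok&(H>24)&(H<34)&(S>180),30),key=np.sum)
c=max(comp(tall&~y&(S<150)&(V>150),30),key=np.sum)
pc=P[c][:,:2];print("ceramic rect",len(pc),cv2.minAreaRect(pc.astype(np.float32)))
vx,vy,x0,y0=cv2.fitLine(pc.astype(np.float32),cv2.DIST_HUBER,0,1e-3,1e-3).ravel();print("line",vx,vy,np.degrees(np.arctan2(vy,vx)),x0,y0)
u=np.array([vx,vy])*np.sign(vy);s=(pc-[x0,y0])@u;print("ceramic ends",[x0,y0]+u*s.min(),[x0,y0]+u*s.max(),np.ptp(s))
py=plane(Wd,C,.016)[y][:,:2];print("plug",cv2.minAreaRect(py.astype(np.float32)))
E
python3 probe.py
```

```text
[ 0.48801776 -0.22624262  0.17667416] [-0.005 -0.006 -0.009  0.002 -0.    -0.001  0.001]
tool yaw 0.0 [[-0.1241, 0.9923, -0.0005], [0.9923, 0.1241, 0.0004], [0.0005, -0.0004, -1.0]]
ceramic rect 1671 ((0.5052731037139893, -0.15206041932106018), (0.016546649858355522, 0.15656542778015137), 6.241890907287598)
line 0.11564389 -0.9932907 -83.35923 0.5050026 -0.15172511
ceramic ends [ 0.51409644 -0.22983394] [ 0.49599199 -0.07433089] 0.1565534043099765
plug ((0.5175173878669739, -0.2583959102630615), (0.025020262226462364, 0.03392146900296211), 7.729188919067383)
```

Request:
jog_arm:
  moves: [0.0675,0.026,0.05,0.006,0.0675,0.026,0.1,0.006,0.0675,0.026,0.14,0.006,0.0675,0.026,0.155,0.006,0.0675,0.026,0.165,0.006,0.0675,0.026,0.172,0.006,0.0675,0.026,0.172,0.006,0.0675,0.026,0.172,0.006]

```text
t: 2.45
ee_pos: [0.5069, -0.1569, 0.0063]
tool_rot: [0.664, 0.748, 0.0, 0.001]
contact_force: [0.6, -0.2, 0.9]
grip_width: 0.0598
grip_force: 0.0
```

Request:
jog_arm:
  moves: [0,0,0,0,0,0,0,0,0,0,0,0,0,0,0,0,0,0,0,0,0,0,0,0,0,0,0,0,0,0,0,0]
  grip: 0.005
  grip_force: 15

```text
t: 3.25
ee_pos: [0.5057, -0.1562, 0.0048]
tool_rot: [0.664, 0.748, -0.0, -0.0]
contact_force: [-0.0, 0.3, -0.2]
grip_width: 0.0058
grip_force: 0.0
```

Run:
```python
from h import *
from plant import manip,cams
o,im,W,Wd,C,d=snap(manip,cams,"e.png");print(o["grip_width"],o["grip_force"])
c=cams.camera("scene");cv2.imwrite("pics/e2.png",cv2.resize(c["image"][170:300,200:340],None,fx=4,fy=4))
```

```text
0.0058043678545957695 0.0
```

View pics/e.png

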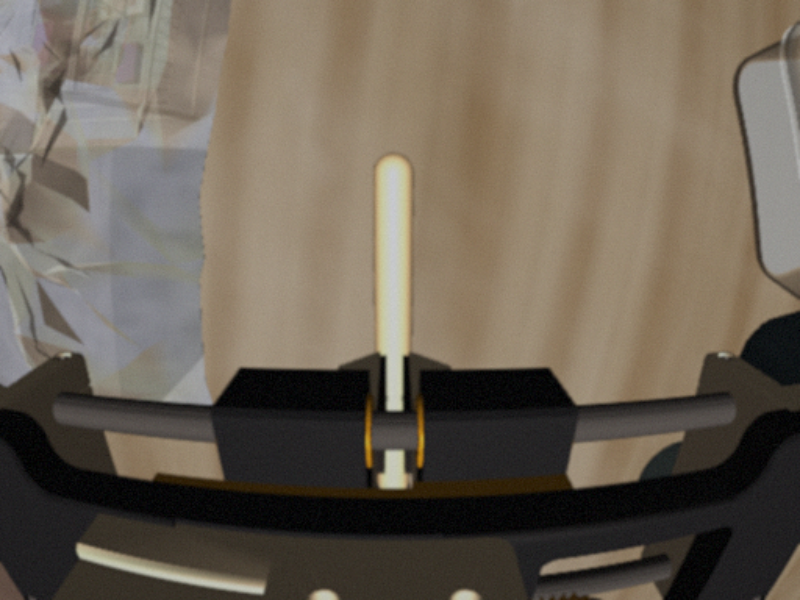

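The tip is at (393,155) and the rod still runs between the fingers at (393,430), but the opening reads 5.8 mm. I need the rod's height to see whether it rode up.

Run:
```python
from h import *
z=np.load("pics/w.npz");W=z["W"]
for v in (105,115,130,160,190,210,220,228,270,280,300):
    i=slice(244,262);print(v,W[v,i:=i][:, :].max(0).round(3), np.median(W[v,248:256],0).round(4), z["d"][v,236:268:4].round(3))
```

```text
105 [ 0.502 -0.078  0.016] [ 0.4967 -0.0787  0.0139] [0.186 0.177 0.171 0.172 0.17  0.171 0.173 0.186]
115 [ 0.503 -0.084  0.016] [ 0.4974 -0.0847  0.015 ] [0.189 0.175 0.172 0.172 0.172 0.172 0.174 0.187]
130 [ 0.504 -0.093  0.016] [ 0.4985 -0.0936  0.0154] [0.189 0.178 0.175 0.175 0.174 0.175 0.176 0.191]
160 [ 0.507 -0.111  0.016] [ 0.5007 -0.1117  0.0153] [0.196 0.184 0.181 0.18  0.179 0.181 0.182 0.186]
190 [ 0.509 -0.13   0.016] [ 0.5029 -0.1305  0.0153] [0.    0.191 0.186 0.185 0.186 0.186 0.186 0.202]
210 [ 0.511 -0.08   0.193] [ 0.5042 -0.1438  0.0144] [0.205 0.195 0.191 0.19  0.19  0.189 0.192 0.206]
220 [ 0.512 -0.15   0.016] [ 0.5053 -0.1504  0.015 ] [0.208 0.196 0.192 0.191 0.191 0.193 0.193 0.207]
228 [ 0.51  -0.146  0.037] [ 0.506  -0.156   0.0151] [0.166 0.166 0.171 0.193 0.192 0.192 0.17  0.166]
270 [ 0.505 -0.126  0.118] [ 0.5027 -0.1263  0.1171] [0.083 0.087 0.086 0.086 0.086 0.086 0.087 0.085]
280 [ 0.506 -0.08   0.193] [ 0.503  -0.1287  0.1188] [0.081 0.086 0.085 0.086 0.085 0.085 0.085 0.085]
300 [ 0.517 -0.162  0.083] [ 0.5128 -0.2135  0.0155] [0.093 0.123 0.132 0.209 0.208 0.209 0.13  0.123]
```

View pics/e2.png

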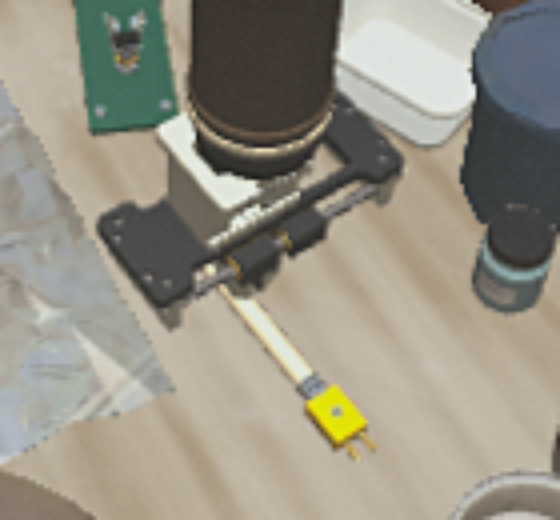

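Request:
jog_arm:
  moves: [0,0,0,0,0,0,0,0,0,0,0,0]
  grip: 0.0
  grip_force: 15

```text
t: 3.65
ee_pos: [0.5058, -0.1562, 0.0049]
tool_rot: [0.664, 0.748, -0.0, 0.0]
contact_force: [0.5, 0.1, -0.2]
grip_width: 0.0004
grip_force: 0.0
```

Run:
```python
from h import *
from plant import manip,cams
o,im,W,Wd,C,d=snap(manip,cams,"f.png")
R=Ro.from_quat(o["tool_rot"]).as_matrix();T=(W-o["ee_pos"])@R
for c in (225,235,243,249,253,262,270):
    print(c,[(r,)+tuple((T[r,c]*1000).round(0).astype(int)) for r in range(212,252,4)])
for r in (226,232,238): print(r,[tuple((T[r,c]*1000).round(0).astype(int)) for c in range(205,300,5)])
```

```text
225 [(212, np.int64(5), np.int64(-18), np.int64(6)), (216, np.int64(3), np.int64(-18), np.int64(5)), (220, np.int64(-1), np.int64(-18), np.int64(5)), (224, np.int64(-4), np.int64(-19), np.int64(6)), (228, np.int64(-6), np.int64(-19), np.int64(5)), (232, np.int64(-10), np.int64(-19), np.int64(5)), (236, np.int64(36), np.int64(-8), np.int64(-101)), (240, np.int64(36), np.int64(-8), np.int64(-104)), (244, np.int64(36), np.int64(-8), np.int64(-107)), (248, np.int64(36), np.int64(-7), np.int64(-109))]
235 [(212, np.int64(6), np.int64(-11), np.int64(5)), (216, np.int64(3), np.int64(-11), np.int64(5)), (220, np.int64(-1), np.int64(-11), np.int64(6)), (224, np.int64(-4), np.int64(-11), np.int64(6)), (228, np.int64(-6), np.int64(-11), np.int64(5)), (232, np.int64(11), np.int64(-9), np.int64(-41)), (236, np.int64(10), np.int64(-8), np.int64(-45)), (240, np.int64(37), np.int64(-5), np.int64(-106)), (244, np.int64(36), np.int64(-5), np.int64(-107)), (248, np.int64(36), np.int64(-4), np.int64(-110))]
243 [(212, np.int64(11), np.int64(-5), np.int64(-9)), (216, np.int64(8), np.int64(-5), np.int64(-
[... 4226 characters left out ...]
4(-10), np.int64(-103)), (np.int64(37), np.int64(-8), np.int64(-104)), (np.int64(36), np.int64(-6), np.int64(-103)), (np.int64(36), np.int64(-5), np.int64(-103)), (np.int64(36), np.int64(-3), np.int64(-103)), (np.int64(11), np.int64(-3), np.int64(-48)), (np.int64(9), np.int64(0), np.int64(-44)), (np.int64(9), np.int64(2), np.int64(-45)), (np.int64(11), np.int64(5), np.int64(-49)), (np.int64(36), np.int64(5), np.int64(-103)), (np.int64(36), np.int64(6), np.int64(-103)), (np.int64(36), np.int64(8), np.int64(-102)), (np.int64(36), np.int64(9), np.int64(-103)), (np.int64(76), np.int64(1), np.int64(-188)), (np.int64(36), np.int64(13), np.int64(-103)), (np.int64(36), np.int64(14), np.int64(-104))]
```

The fingers are fully closed with the rod untouched beneath them. The depth image shows the real fingertips ending about 31 mm short of the reported TCP. I'll open, go lower and watch the force.

Request:
jog_arm:
  moves: [0,0,0,0,0,0,0,0,0,0,0,0,0,0,0.0,0,0,0,0.0,0,0,0,0.006,0,0,0,0.012,0,0,0,0.018,0,0,0,0.02,0,0,0,0.02,0]
  grip: 0.05

```text
t: 4.7
ee_pos: [0.5054, -0.1561, -0.0157]
tool_rot: [0.664, 0.748, -0.0, -0.0]
contact_force: [0.3, 1.0, -0.3]
grip_width: 0.0499
grip_force: 0.0
```

Request:
jog_arm:
  moves: [0,0,0.002,0,0,0,0.004,0,0,0,0.006,0,0,0,0.006,0]

```text
t: 5.1
ee_pos: [0.5057, -0.1563, -0.0213]
tool_rot: [0.664, 0.748, -0.0, -0.0]
contact_force: [-0.0, -0.3, 0.4]
grip_width: 0.0501
grip_force: 0.0
```

Request:
jog_arm:
  moves: [0,0,0.002,0,0,0,0.004,0,0,0,0.004,0]

```text
t: 5.4
ee_pos: [0.5056, -0.1562, -0.0254]
tool_rot: [0.664, 0.748, -0.0, -0.0]
contact_force: [-0.2, 0.1, -0.3]
grip_width: 0.0499
grip_force: 0.0
```

Request:
jog_arm:
  moves: [0,0,0,0,0,0,0,0,0,0,0,0,0,0,0,0,0,0,0,0,0,0,0,0,0,0,0,0]
  grip: 0.0
  grip_force: 15

```text
t: 6.1
ee_pos: [0.5058, -0.1562, -0.0251]
tool_rot: [0.664, 0.748, 0.0, 0.0]
contact_force: [-0.9, 0.2, 0.5]
grip_width: 0.0156
grip_force: 15.0
```

Request:
jog_arm:
  moves: [0,0,0,0,0,0,0,0,0,0,0.001,0,0,0,0.002,0,0,0,0.003,0,0,0,0.003,0]
  grip: 0.03

```text
t: 6.7
ee_pos: [0.5056, -0.1562, -0.0284]
tool_rot: [0.664, 0.748, -0.0, -0.0]
contact_force: [0.6, -0.8, -0.5]
grip_width: 0.03
grip_force: 0.0
```

Request:
jog_arm:
  moves: [0,0,0.001,0,0,0,0.002,0,0,0,0.002,0]

```text
t: 7.0
ee_pos: [0.5057, -0.1562, -0.0303]
tool_rot: [0.664, 0.748, -0.0, -0.0]
contact_force: [-0.1, 0.7, 1.0]
grip_width: 0.0299
grip_force: 0.0
```

Request:
jog_arm:
  moves: [0,0,0,0,0,0,0,0,0,0,0,0,0,0,0,0,0,0,0,0]
  grip: 0.0
  grip_force: 25

```text
t: 7.5
ee_pos: [0.5058, -0.1563, -0.0301]
tool_rot: [0.664, 0.748, 0.0, 0.0]
contact_force: [0.0, 0.2, 0.1]
grip_width: 0.0151
grip_force: 25.0
```

Request:
jog_arm:
  moves: [0,0,-0.02,0,0,0,-0.05,0,0,0,-0.09,0,0,0,-0.13,0,0,0,-0.16,0,0,0,-0.16,0]

```text
t: 8.1
ee_pos: [0.5084, -0.1566, 0.134]
tool_rot: [0.664, 0.748, 0.002, 0.003]
contact_force: [1.3, -0.9, -1.9]
grip_width: 0.0152
grip_force: 25.0
```

Request:
jog_arm:
  moves: [0.03,-0.002,0,0.12,0.06,-0.004,0,0.24,0.1,-0.006,0,0.36,0.121,-0.008,0,0.466,0.121,-0.008,0,0.466,0.121,-0.008,0,0.466]

```text
t: 8.7
ee_pos: [0.483, -0.0371, 0.1292]
tool_rot: [0.818, 0.576, -0.001, -0.0]
contact_force: [0.3, -1.1, -0.1]
grip_width: 0.0148
grip_force: 25.0
```

```bash
cat > cr.py <<'E'
from h import *
from plant import manip,cams
import sys
o,im,W,Wd,C,d=snap(manip,cams,sys.argv[1])
R=Ro.from_quat(o["tool_rot"]).as_matrix();print(o["ee_pos"],"yaw",np.degrees(np.arctan2(R[1,0],R[0,0])),"z",R[:,2].round(4))
def rep(im,W,P,n):
    h=cv2.cvtColor(im,cv2.COLOR_BGR2HSV);H,S,V=[h[...,i].astype(int) for i in range(3)]
    m=(H>62)&(H<92)&(S>90)&(V<150)&(P[...,0]>.42)&(P[...,0]<.66)&(P[...,1]>-.05)&(P[...,1]<.27)&(abs(W[...,2]-.01)<.02)
    q=P[m][:,:2].astype(np.float32);print(n,len(q),cv2.minAreaRect(q))
rep(im,W,plane(Wd,C,.012),"wrist")
for n in("side","scene"):
    c=cams.camera(n);W2=cloud(c);c0=-c["R"].T@c["t"];rays=W2-c0;rays[c["depth"]==0]=1
    rep(c["image"],W2,plane(rays,c0,.012),n);np.savez("pics/%s2.npz"%n,W=W2,img=c["image"])
# held rod in tool frame
T=(W-o["ee_pos"])@R
m=(abs(T[...,1])<.02)&(T[...,2]<-.02)&(T[...,2]>-.06)&(T[...,0]>.02)&(T[...,0]<.15)
q=T[m];print("rod tool",len(q),q.min(0),q.max(0),np.percentile(q[:,2],[5,50]))
for a in(.025,.045,.065,.08): s=q[abs(q[:,0]-a)<.004];print(a,np.median(s,0).round(4),s[:,1].min().round(4),s[:,1].max().round(4),s[:,2].min().round(4)) if len(s) else 0
E
python3 cr.py g.png
```

```text
[ 0.48302407 -0.03710214  0.12924065] yaw 70.27002314166823 z [-1.e-03 -5.e-04 -1.e+00]
wrist 6330 ((0.5305754542350769, 0.0821494534611702), (0.13039633631706238, 0.06720113754272461), 70.39491271972656)
side 306 ((0.5437015891075134, 0.10300444066524506), (0.19717928767204285, 0.05375996604561806), 70.34992218017578)
scene 165 ((0.5308787822723389, 0.08694148063659668), (0.14694169163703918, 0.06474782526493073), 70.12812805175781)
rod tool 3698 [ 0.02002402 -0.00711038 -0.04756325] [ 0.08258767  0.00893652 -0.03696992] [-0.04607836 -0.0443562 ]
0.025 [ 0.0251  0.0006 -0.0445] -0.0069 0.0087 -0.0476
0.045 [ 0.045   0.0011 -0.0446] -0.0066 0.0089 -0.0466
0.065 [ 0.065   0.0006 -0.0445] -0.0069 0.0081 -0.0471
0.08 [ 0.0785  0.0006 -0.0433] -0.0069 0.0086 -0.0465
```

View pics/g.png

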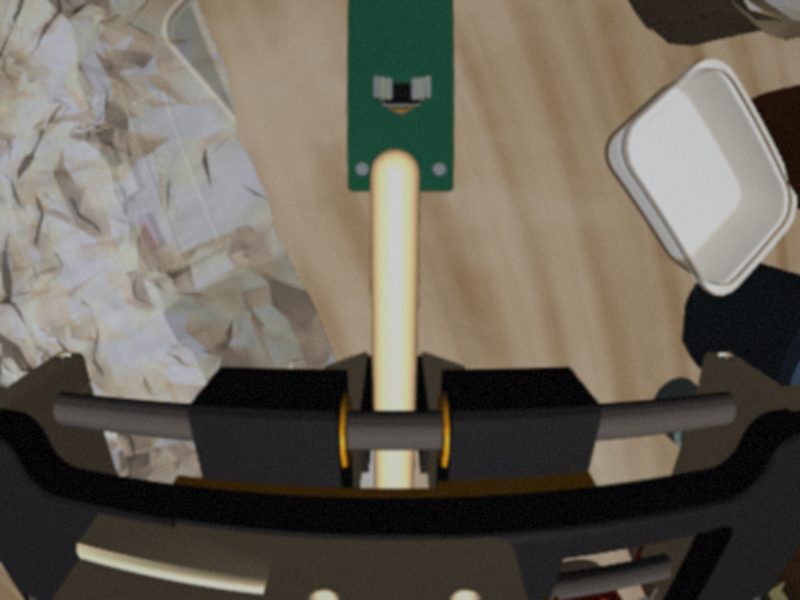

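Here the rod is held level, with its tip at (395,152). The rear clip is at (402,92) and the plate's near edge at y≈188. Next I locate the clips and the guard in the assumed cradle frame.

```bash
cat > clips.py <<'E'
from h import *
O=np.array([.5435,.119]);a=np.radians(70.3);A=np.array([[np.cos(a),np.sin(a)],[-np.sin(a),np.cos(a)]])
def go(W,n):
    L=(W[...,:2]-O)@A.T;Z=W[...,2]
    for nm,x0,x1 in(("rear",-.065,-.025),("front",.025,.065),("guard",.08,.12)):
        m=(L[...,0]>x0)&(L[...,0]<x1)&(abs(L[...,1])<.04)&(Z>.04)&(Z<.1)
        if m.sum()<4: continue
        p=L[m];z=Z[m];print(n,nm,m.sum(),"x",p[:,0].min().round(4),np.median(p[:,0]).round(4),p[:,0].max().round(4),"y",p[:,1].min().round(4),p[:,1].max().round(4),"z",z.max().round(4), "left/right z",[np.percentile(z[s],95).round(4) for s in (p[:,1]>.005,p[:,1]<-.005) if s.any()])
    m=(abs(L[...,1])<.05)&(abs(L[...,0])<.125)&(Z>.006)&(Z<.018)
    p=L[m];print(n,"plate",np.percentile(p,[.5,99.5],axis=0).round(4).tolist())
for n in("side","scene"): go(cloud(dict(np.load(f"pics/{n}.npz"))),n)
w=np.load("pics/w.npz");go(w["W"],"wrist")
E
python3 clips.py
```

```text
side rear 33 x -0.0555 -0.0492 -0.0398 y -0.0119 0.0152 z 0.068 left/right z [np.float64(0.0653), np.float64(0.0679)]
side front 36 x 0.0332 0.0404 0.0511 y -0.0123 0.0154 z 0.0733 left/right z [np.float64(0.0702), np.float64(0.0716)]
side guard 110 x 0.0899 0.0963 0.1029 y -0.019 0.0249 z 0.0893 left/right z [np.float64(0.0846), np.float64(0.0886)]
side plate [[-0.1087, -0.032], [0.0981, 0.0371]]
scene rear 57 x -0.0539 -0.0494 -0.0407 y -0.016 0.0141 z 0.0695 left/right z [np.float64(0.0688), np.float64(0.0679)]
scene front 64 x 0.0345 0.0409 0.0543 y -0.0152 0.0141 z 0.0759 left/right z [np.float64(0.0734), np.float64(0.0751)]
scene guard 162 x 0.0915 0.0961 0.1017 y -0.0235 0.0203 z 0.0922 left/right z [np.float64(0.0893), np.float64(0.0892)]
scene plate [[-0.1068, -0.0355], [0.0989, 0.034]]
wrist rear 537 x -0.0518 -0.0461 -0.0389 y -0.0154 0.0146 z 0.068 left/right z [np.float64(0.0667), np.float64(0.067)]
wrist plate [[-0.1041, -0.035], [0.0257, 0.0345]]
```

Request:
jog_arm:
  moves: [0.04,0.001,0,0,0.08,0.002,0,0,0.12,0.003,0,0,0.145,0.004,0,0,0.16,0.004,0,0,0.16,0.004,0,0,0.16,0.004,0.03,0,0.16,0.004,0.06,0,0.16,0.004,0.06,0,0.16,0.004,0.06,0]

```text
t: 9.85
ee_pos: [0.5414, 0.1103, 0.07]
tool_rot: [0.819, 0.574, -0.001, 0.0]
contact_force: [0.0, -0.8, -0.3]
grip_width: 0.0153
grip_force: 25.0
```

Run:
```python
from h import *
from plant import manip,cams
o,im,W,Wd,C,d=snap(manip,cams,"h.png")
R=Ro.from_quat(o["tool_rot"]).as_matrix();p=np.array(o["ee_pos"])
O=np.array([.5435,.119]);a=np.radians(70.3);A=np.array([[np.cos(a),np.sin(a)],[-np.sin(a),np.cos(a)]])
print("tcp cradle",A@(p[:2]-O),p[2],np.degrees(np.arctan2(R[1,0],R[0,0])),o["contact_force"],o["wrist_torque"])
L=np.concatenate([(W[...,:2]-O)@A.T,W[...,2:]],-1)
def s(nm,m):
    q=L[m];print(nm,len(q),np.percentile(q,[1,50,99],axis=0).round(4).tolist())
s("rod",(abs(L[...,1])<.011)&(L[...,0]>.02)&(L[...,0]<.09)&(L[...,2]>.078)&(L[...,2]<.12))
s("frontclip",(abs(L[...,1])<.03)&(abs(L[...,1])>.008)&(L[...,0]>.02)&(L[...,0]<.07)&(L[...,2]>.06)&(L[...,2]<.08))
s("guard",(abs(L[...,1])<.04)&(L[...,0]>.08)&(L[...,0]<.12)&(L[...,2]>.07)&(L[...,2]<.1))
```

```text
tcp cradle [-0.00892592 -0.00093056] 0.07004760027711246 70.01801370154121 [ 0.03367457 -0.78654622 -0.26548552] [-0.06533051 -0.08059636 -0.01330567]
rod 3208 [[0.0206, -0.0095, 0.1087], [0.0473, -0.0019, 0.1143], [0.0726, 0.0056, 0.1166]]
frontclip 322 [[0.0388, -0.015, 0.0621], [0.045, 0.0097, 0.0717], [0.0507, 0.0146, 0.0741]]
guard 713 [[0.0964, -0.0216, 0.0706], [0.097, -0.0003, 0.0876], [0.0996, 0.0209, 0.0903]]
```

View pics/h.png

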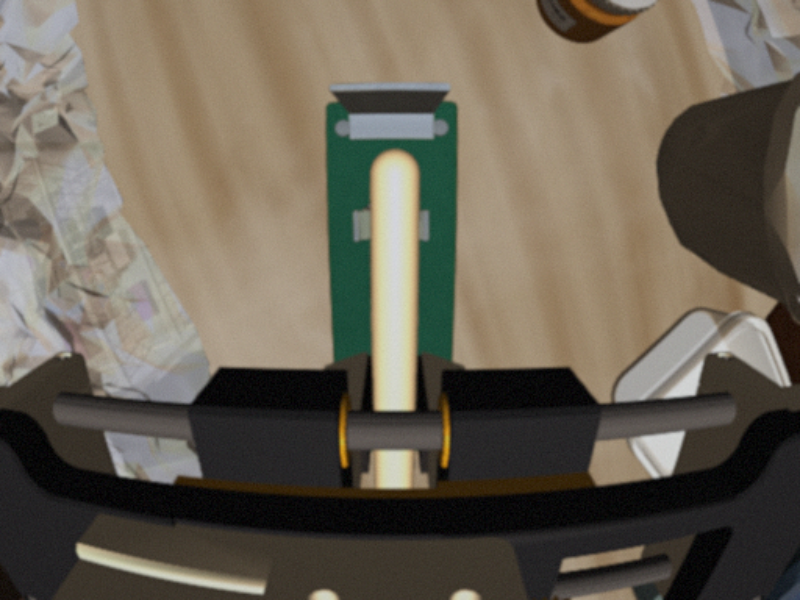

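In this view the tip is at (395,152), the guard at (390,95) and the front clip's lips at (362,225) and (425,225). The cradle frame holds. The rod sits about 2 mm to the right, so I correct that and go down.

Request:
jog_arm:
  moves: [0.0013,-0.0018,0,-0.005,0.0013,-0.0018,0.01,-0.005,0.0013,-0.0018,0.02,-0.005,0.0013,-0.0018,0.025,-0.005,0.0013,-0.0018,0.025,-0.005,0.0013,-0.0018,0.025,-0.005]

```text
t: 10.5
ee_pos: [0.5403, 0.1139, 0.0446]
tool_rot: [0.817, 0.576, -0.0, -0.0]
contact_force: [-0.6, -0.7, -1.0]
grip_width: 0.0153
grip_force: 25.0
```

Request:
jog_arm:
  moves: [0,0,0.001,0,0,0,0.002,0,0,0,0.003,0,0,0,0.004,0,0,0,0.005,0,0,0,0.005,0]

```text
t: 11.1
ee_pos: [0.5403, 0.1138, 0.0397]
tool_rot: [0.817, 0.576, -0.0, -0.0]
contact_force: [0.2, 0.8, 0.0]
grip_width: 0.0152
grip_force: 25.0
```

```bash
cat > st.py <<'E'
from h import *
from plant import manip
o=manip.get_obs();p=np.array(o["ee_pos"]);R=Ro.from_quat(o["tool_rot"]).as_matrix()
O=np.array([.5435,.119]);a=np.radians(70.3);A=np.array([[np.cos(a),np.sin(a)],[-np.sin(a),np.cos(a)]])
f=np.array(o["contact_force"]);w=np.array(o["wrist_torque"])
print(o["t"],"tcp cradle",(A@(p[:2]-O)).round(4),p[2].round(4),"yaw",np.degrees(np.arctan2(R[1,0],R[0,0])).round(2),"f",(A@f[:2]).round(1),f[2].round(1),"torque tool",(R.T@w).round(3),o["grip_width"],o["grip_force"])
E
python3 st.py
```

```text
11.1 tcp cradle [-0.0059  0.0012] 0.0397 yaw 70.4 f [0.8 0.1] 0.0 torque tool [-0.105  0.001 -0.005] 0.01520649570810842 24.996821880340576
```

Request:
jog_arm:
  moves: [-0.0015,0.0005,0.0,0,-0.0015,0.0005,0.001,0,-0.0015,0.0005,0.002,0,-0.0015,0.0005,0.003,0,-0.0015,0.0005,0.003,0]

```text
t: 11.6
ee_pos: [0.5403, 0.1123, 0.0367]
tool_rot: [0.817, 0.576, -0.0, -0.0]
contact_force: [-0.1, 0.3, -0.6]
grip_width: 0.0151
grip_force: 25.0
```

```bash
python3 st.py
```

```text
11.6 tcp cradle [-0.0074  0.0008] 0.0367 yaw 70.4 f [0.2 0.2] -0.6 torque tool [-0.057 -0.011 -0.002] 0.01513309882873075 24.996804893016815
```

Request:
jog_arm:
  moves: [0,0,0.001,0,0,0,0.001,0,0,0,0.001,0]

```text
t: 11.9
ee_pos: [0.5404, 0.1123, 0.0358]
tool_rot: [0.817, 0.576, -0.0, -0.0]
contact_force: [0.6, -0.1, -1.0]
grip_width: 0.0147
grip_force: 25.0
```

Request:
jog_arm:
  moves: [0,0,0.001,0,0,0,0.001,0,0,0,0.001,0]

```text
t: 12.2
ee_pos: [0.5404, 0.1123, 0.0348]
tool_rot: [0.817, 0.576, -0.0, 0.0]
contact_force: [-1.0, 0.4, -0.9]
grip_width: 0.0151
grip_force: 25.0
```

```bash
python3 st.py
```

```text
12.2 tcp cradle [-0.0074  0.0007] 0.0348 yaw 70.4 f [-0.   1.1] -0.9 torque tool [-0.016  0.015 -0.   ] 0.01508501031057828 24.9967360496521
```

Request:
jog_arm:
  moves: [0,0,0.001,0,0,0,0.001,0,0,0,0.001,0]

```text
t: 12.5
ee_pos: [0.5406, 0.1123, 0.0339]
tool_rot: [0.817, 0.576, 0.0, 0.0]
contact_force: [0.1, -0.5, -0.0]
grip_width: 0.0149
grip_force: 25.0
```

Request:
jog_arm:
  moves: [0,0,0.001,0,0,0,0.001,0,0,0,0.001,0]

```text
t: 12.8
ee_pos: [0.5406, 0.1123, 0.033]
tool_rot: [0.817, 0.576, 0.0, 0.0]
contact_force: [0.7, -0.7, 1.1]
grip_width: 0.0153
grip_force: 25.0
```

```bash
python3 st.py
```

```text
12.8 tcp cradle [-0.0073  0.0005] 0.033 yaw 70.39 f [-0.4 -0.9] 1.1 torque tool [-0.224  0.097  0.063] 0.015261350699028365 24.997612237930298
```

Request:
jog_arm:
  moves: [0,0,0,0,0,0,0.001,0,0,0,0.002,0,0,0,0.003,0,0,0,0.003,0]
  grip_force: 4

```text
t: 13.3
ee_pos: [0.5408, 0.1123, 0.0301]
tool_rot: [0.817, 0.576, 0.0, 0.0]
contact_force: [0.7, -0.4, 3.2]
grip_width: 0.0157
grip_force: 4.0
```

```bash
python3 st.py
```

```text
13.3 tcp cradle [-0.0072  0.0003] 0.0301 yaw 70.4 f [-0.2 -0.8] 3.2 torque tool [-0.236 -0.192 -0.004] 0.01570870419630802 3.9999938383698463
```

Now release, retreat and measure the rod.

Request:
jog_arm:
  moves: [0,0,0,0,0,0,0,0,0,0,0,0,0,0,0,0,0,0,-0.02,0,0,0,-0.05,0,0,0,-0.08,0,-0.04,0,-0.1,0,-0.04,0,-0.1,0,-0.04,0,-0.1,0]
  grip: 0.05

```text
t: 14.3
ee_pos: [0.5271, 0.0735, 0.1303]
tool_rot: [0.818, 0.576, 0.0, 0.0]
contact_force: [-0.2, 0.6, -0.1]
grip_width: 0.05
grip_force: 0.0
```

```bash
cat > rod.py <<'E'
from h import *
from plant import manip,cams
import sys
o,im,W,Wd,C,d=snap(manip,cams,sys.argv[1])
O=np.array([.5435,.119]);a=np.radians(70.3);A=np.array([[np.cos(a),np.sin(a)],[-np.sin(a),np.cos(a)]])
L=np.concatenate([(W[...,:2]-O)@A.T,W[...,2:]],-1)
m=(abs(L[...,1])<.014)&(abs(L[...,0])<.09)&(L[...,2]>.05)&(L[...,2]<.105)
def prof(L,m,n):
  for x in (-.065,-.03,-.015,0,.015,.03,.065):
    s=L[m&(abs(L[...,0]-x)<.004)]
    if len(s)>8: t=s[s[:,2]>np.percentile(s[:,2],60)];print(n,x,len(s),"z top",np.percentile(s[:,2],90).round(4),"y",np.median(t[:,1]).round(4))
prof(L,m,"wrist")
e=L[m&(L[...,2]>.055)&(abs(L[...,1])<.005)];print("tip x",np.percentile(e[:,0],99.5))
for n in("side","scene"):
    c=cams.camera(n);W=cloud(c);L=np.concatenate([(W[...,:2]-O)@A.T,W[...,2:]],-1)
    m=(abs(L[...,1])<.012)&(abs(L[...,0])<.09)&(L[...,2]>.05)&(L[...,2]<.105);prof(L,m,n)
E
python3 rod.py i.png; python3 st.py
```

```text
wrist -0.065 140 z top 0.0728 y -0.0005
wrist -0.03 174 z top 0.0751 y -0.0005
wrist -0.015 175 z top 0.0762 y -0.0005
wrist 0 174 z top 0.077 y -0.0005
wrist 0.015 172 z top 0.0783 y -0.0005
wrist 0.03 190 z top 0.0793 y 0.0003
wrist 0.065 194 z top 0.0816 y 0.0003
tip x 0.0730520716079477
side -0.065 9 z top 0.0723 y 0.0037
side -0.015 10 z top 0.0768 y 0.0021
scene -0.065 11 z top 0.0745 y -0.0022
scene -0.03 13 z top 0.0775 y 0.0001
scene -0.015 11 z top 0.0791 y -0.0035
scene 0 10 z top 0.0792 y -0.0017
scene 0.015 11 z top 0.0812 y -0.0019
14.45 tcp cradle [-0.0468  0.0012] 0.1293 yaw 70.45 f [0.8 1. ] 0.2 torque tool [-0.053  0.015 -0.066] 0.04996620263912147 0.0
```

The rod lies well in both mouths: y within 0.5 mm, tip near x=74 mm, front about 6 mm higher than the rear. I'll press the front (higher) end first with closed fingers at x=+28 mm.

Request:
jog_arm:
  moves: [0.04,0.001,0,0,0.075,0.001,0,0,0.075,0.001,0.0,0,0.075,0.001,0.0,0,0.075,0.001,0.0,0,0.075,0.001,0.03,0,0.075,0.001,0.055,0,0.075,0.001,0.07,0,0.075,0.001,0.076,0,0.075,0.001,0.076,0]
  grip: 0.0
  grip_force: 20

```text
t: 15.45
ee_pos: [0.5525, 0.1439, 0.0533]
tool_rot: [0.817, 0.576, -0.001, -0.0]
contact_force: [0.7, -0.3, -0.3]
grip_width: 0.0008
grip_force: 0.0
```

```bash
python3 st.py
```

```text
15.45 tcp cradle [ 0.0265 -0.0001] 0.0533 yaw 70.35 f [-0.  -0.8] -0.3 torque tool [-0.077  0.029 -0.042] 0.0007531334942821081 0.0
```

Request:
jog_arm:
  moves: [0.001,0,0.001,0,0.001,0,0.002,0,0.001,0,0.003,0,0.001,0,0.004,0,0.001,0,0.005,0,0.001,0,0.005,0]

```text
t: 16.05
ee_pos: [0.5535, 0.146, 0.0489]
tool_rot: [0.817, 0.576, 0.0, 0.0]
contact_force: [0.5, -0.3, 0.4]
grip_width: 0.0003
grip_force: 0.4
```

Request:
jog_arm:
  moves: [0,0,0.001,0,0,0,0.002,0,0,0,0.002,0]

```text
t: 16.35
ee_pos: [0.5538, 0.1461, 0.0473]
tool_rot: [0.817, 0.576, 0.0, 0.0]
contact_force: [-0.1, -0.9, 5.7]
grip_width: 0.0005
grip_force: 2.5
```

Request:
jog_arm:
  moves: [0,0,0.001,0,0,0,0.002,0,0,0,0.002,0]

```text
t: 16.65
ee_pos: [0.5542, 0.1464, 0.0457]
tool_rot: [0.817, 0.576, 0.001, 0.0]
contact_force: [-0.0, -0.1, 7.0]
grip_width: 0.0006
grip_force: 3.5
```

Request:
jog_arm:
  moves: [0,0,0.001,0,0,0,0.0015,0,0,0,0.0015,0]

```text
t: 16.95
ee_pos: [0.5543, 0.1467, 0.0442]
tool_rot: [0.817, 0.577, 0.001, 0.0]
contact_force: [-0.8, -0.2, 7.8]
grip_width: 0.0003
grip_force: 3.8
```

Request:
jog_arm:
  moves: [0,0,0.001,0,0,0,0.0015,0,0,0,0.0015,0]

```text
t: 17.25
ee_pos: [0.5543, 0.1468, 0.0426]
tool_rot: [0.817, 0.577, 0.001, 0.0]
contact_force: [-0.0, 1.0, 5.9]
grip_width: 0.0005
grip_force: 2.7
```

Request:
jog_arm:
  moves: [0,0,0.0005,0,0,0,0.001,0,0,0,0.001,0]

```text
t: 17.55
ee_pos: [0.5537, 0.1463, 0.041]
tool_rot: [0.817, 0.577, 0.0, -0.0]
contact_force: [0.8, 0.8, 2.2]
grip_width: 0.0008
grip_force: 0.8
```

Request:
jog_arm:
  moves: [0,0,0.0005,0,0,0,0.001,0,0,0,0.001,0]

```text
t: 17.85
ee_pos: [0.5529, 0.1454, 0.0394]
tool_rot: [0.817, 0.576, -0.001, -0.0]
contact_force: [-0.2, 0.7, 0.3]
grip_width: 0.0005
grip_force: 0.0
```

Request:
jog_arm:
  moves: [0,0,0.0005,0,0,0,0.001,0,0,0,0.001,0]

```text
t: 18.15
ee_pos: [0.5533, 0.1458, 0.0387]
tool_rot: [0.817, 0.576, -0.0, -0.0]
contact_force: [-0.1, -0.3, -0.3]
grip_width: 0.0003
grip_force: 0.0
```

Request:
jog_arm:
  moves: [0,0,0.0005,0,0,0,0.0005,0]

```text
t: 18.35
ee_pos: [0.5534, 0.1459, 0.0384]
tool_rot: [0.817, 0.576, -0.0, 0.0]
contact_force: [-0.2, -0.1, -0.3]
grip_width: 0.0005
grip_force: 0.5
```

Request:
jog_arm:
  moves: [0,0,0.0005,0,0,0,0.0005,0]

```text
t: 18.55
ee_pos: [0.5535, 0.1458, 0.0381]
tool_rot: [0.817, 0.576, 0.0, 0.0]
contact_force: [-0.9, -0.6, 4.3]
grip_width: 0.0005
grip_force: 1.9
```

Request:
jog_arm:
  moves: [0,0,0.0004,0,0,0,0.0004,0]

```text
t: 18.75
ee_pos: [0.5536, 0.1458, 0.0379]
tool_rot: [0.817, 0.576, 0.0, 0.0]
contact_force: [-1.6, -1.9, 7.1]
grip_width: 0.0005
grip_force: 3.3
```

The front is home. Now the rear, at x=-28 mm.

Request:
jog_arm:
  moves: [0,0,-0.01,0,0,0,-0.02,0,-0.03,0,-0.02,0,-0.056,0,-0.02,0,-0.056,0,-0.02,0,-0.056,0,-0.015,0,-0.056,0,-0.01,0,-0.056,0,-0.01,0]

```text
t: 19.55
ee_pos: [0.5343, 0.0941, 0.0468]
tool_rot: [0.817, 0.577, -0.0, -0.0]
contact_force: [-1.0, 0.3, 0.1]
grip_width: 0.0007
grip_force: 0.0
```

```bash
python3 st.py
```

```text
19.55 tcp cradle [-0.0265  0.0002] 0.0468 yaw 70.48 f [-0.1  1. ] 0.1 torque tool [-0.077  0.021  0.003] 0.0007151353782965195 0.0
```

Request:
jog_arm:
  moves: [-0.001,0,0.001,0,-0.001,0,0.002,0,-0.001,0,0.003,0,-0.001,0,0.004,0,-0.001,0,0.004,0]

```text
t: 20.05
ee_pos: [0.5342, 0.0922, 0.0433]
tool_rot: [0.817, 0.576, -0.0, -0.0]
contact_force: [-0.4, 0.3, 0.0]
grip_width: 0.0004
grip_force: 0.0
```

Request:
jog_arm:
  moves: [0,0,0.001,0,0,0,0.002,0,0,0,0.002,0]

```text
t: 20.35
ee_pos: [0.5345, 0.0921, 0.0416]
tool_rot: [0.817, 0.576, 0.0, 0.0]
contact_force: [-1.4, -0.8, 2.7]
grip_width: 0.0008
grip_force: 1.7
```

Request:
jog_arm:
  moves: [0,0,0.001,0,0,0,0.002,0,0,0,0.002,0]

```text
t: 20.65
ee_pos: [0.5346, 0.092, 0.0399]
tool_rot: [0.817, 0.576, 0.0, 0.0]
contact_force: [-0.7, -1.3, 6.4]
grip_width: 0.0003
grip_force: 3.4
```

Request:
jog_arm:
  moves: [0,0,0.001,0,0,0,0.0015,0,0,0,0.0015,0]

```text
t: 20.95
ee_pos: [0.5346, 0.0919, 0.0384]
tool_rot: [0.817, 0.576, 0.0, 0.0]
contact_force: [-1.2, -1.4, 6.8]
grip_width: 0.0003
grip_force: 3.6
```

Request:
jog_arm:
  moves: [0,0,0.001,0,0,0,0.0015,0,0,0,0.0015,0]

```text
t: 21.25
ee_pos: [0.5344, 0.0918, 0.0367]
tool_rot: [0.817, 0.576, -0.0, 0.0]
contact_force: [-1.0, -1.2, 5.1]
grip_width: 0.0002
grip_force: 2.5
```

Request:
jog_arm:
  moves: [0,0,0.001,0,0,0,0.0015,0,0,0,0.0015,0]

```text
t: 21.55
ee_pos: [0.5342, 0.0918, 0.0348]
tool_rot: [0.817, 0.576, -0.0, 0.0]
contact_force: [-0.3, -0.4, 1.5]
grip_width: 0.0004
grip_force: 0.9
```

Request:
jog_arm:
  moves: [0,0,0.0005,0,0,0,0.001,0,0,0,0.001,0]

```text
t: 21.85
ee_pos: [0.5342, 0.0925, 0.0337]
tool_rot: [0.817, 0.577, 0.0, -0.0]
contact_force: [0.4, -0.1, 0.5]
grip_width: 0.0003
grip_force: 0.0
```

Request:
jog_arm:
  moves: [0,0,0.0005,0,0,0,0.001,0,0,0,0.001,0]

```text
t: 22.15
ee_pos: [0.5342, 0.0923, 0.0328]
tool_rot: [0.817, 0.576, -0.0, -0.0]
contact_force: [-0.1, -0.5, -0.2]
grip_width: 0.0002
grip_force: 0.0
```

Request:
jog_arm:
  moves: [0,0,0.0005,0,0,0,0.0005,0]

```text
t: 22.35
ee_pos: [0.5343, 0.0922, 0.0324]
tool_rot: [0.817, 0.576, -0.0, -0.0]
contact_force: [0.3, 0.6, -0.8]
grip_width: 0.0005
grip_force: 0.0
```

Request:
jog_arm:
  moves: [0,0,0.0005,0,0,0,0.0005,0]

```text
t: 22.55
ee_pos: [0.5343, 0.0922, 0.032]
tool_rot: [0.817, 0.576, 0.0, 0.0]
contact_force: [-0.6, 0.4, 2.0]
grip_width: 0.0007
grip_force: 0.6
```

Request:
jog_arm:
  moves: [0,0,0.0004,0,0,0,0.0004,0]

```text
t: 22.75
ee_pos: [0.5344, 0.0922, 0.0318]
tool_rot: [0.817, 0.576, 0.0, 0.0]
contact_force: [-0.4, -0.6, 3.3]
grip_width: 0.0002
grip_force: 2.2
```

Request:
jog_arm:
  moves: [0,0,0.0004,0,0,0,0.0004,0]

```text
t: 22.95
ee_pos: [0.5346, 0.0922, 0.0316]
tool_rot: [0.817, 0.576, 0.0, 0.0]
contact_force: [-2.3, -0.3, 8.0]
grip_width: 0.0001
grip_force: 3.8
```

Request:
jog_arm:
  moves: [0,0,-0.02,0,0,0,-0.05,0,0,0,-0.09,0,-0.02,0,-0.1,0,-0.02,0,-0.1,0,-0.02,0,-0.1,0]

```text
t: 23.55
ee_pos: [0.5274, 0.073, 0.1307]
tool_rot: [0.817, 0.576, -0.0, 0.0]
contact_force: [-0.2, 0.6, -0.4]
grip_width: 0.0005
grip_force: 0.0
```

```bash
python3 rod.py j.png; python3 st.py
```

```text
wrist -0.065 133 z top 0.0597 y -0.0009
wrist -0.03 141 z top 0.062 y -0.0009
wrist -0.015 161 z top 0.0629 y -0.0004
wrist 0 150 z top 0.064 y -0.0008
wrist 0.015 162 z top 0.0647 y 0.0
wrist 0.03 180 z top 0.0659 y -0.0008
wrist 0.065 177 z top 0.0682 y 0.0001
tip x 0.07352223955449066
scene -0.065 10 z top 0.0622 y -0.0002
scene -0.03 11 z top 0.0633 y -0.0011
scene -0.015 11 z top 0.065 y -0.0012
scene 0 11 z top 0.066 y 0.0002
scene 0.015 9 z top 0.0674 y -0.0016
scene 0.03 10 z top 0.0694 y -0.0016
23.7 tcp cradle [-0.048   0.0004] 0.13 yaw 70.44 f [0.3 0.2] 1.0 torque tool [-0.078  0.01   0.067] 0.00035204870076541834 0.0
```

View pics/j.png

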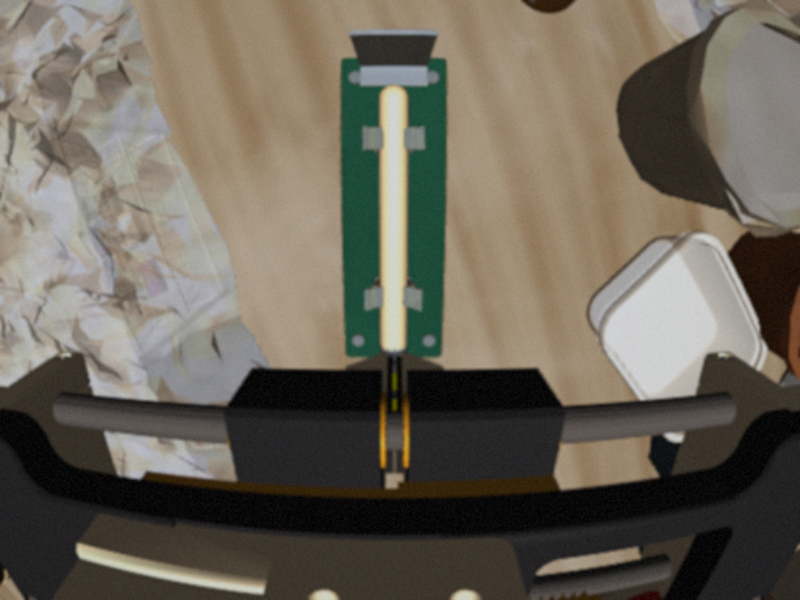

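The rod sits in both clips, with its tip at (393,90) toward the guard and the clips at y≈138 and 298. Both ends dropped about 13 mm, so both are home. The gripper is clear, so I hand in.

```bash
python3 -c "
from plant import manip
print(manip.hand_in())"
```

```text
the job is handed in; nothing more can be done
None
```

The kiln probe lies home in both clips, tip toward the guard and centred to about 1 mm; each end was pressed with about 8 N at most, the gripper is clear, the other items were not touched, and the job was handed in at about 24 s.

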